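Pack two ball-shaped camera heads into their deep containers

TASK

Pack the two inspected ball-shaped camera heads: the larger one goes into the square blue tote and the smaller one into the round blue tub. Lower each head gently all the way down onto the cushioned floor of its container before letting go, without dropping it, banging it or pressing it hard, and leave it standing on its flat foot with the lens up. Do not disturb the other things on the bench.

Things in the scene. Friction and masses are not known exactly. Their poses are not given: they have to be found in the camera images.
- big_head: the larger camera head: a white plastic ball 64 mm in diameter (grey seam round its equator) with a flat foot of 32 mm diameter below and a black lens collar (26 mm diameter) on top, 66 mm tall overall, about 200 g. Starts standing on its foot on the table. Origin at the centre of the underside of the foot, z up through the lens; the ball's centre and widest part is 27.7 mm above the origin
- small_head: the smaller camera head: the same form, ball 50 mm in diameter, foot 24 mm, lens collar 20 mm, 53 mm tall overall, about 120 g. Starts standing on its foot on the table. Origin at the centre of the underside of the foot, z up through the lens; the ball's centre and widest part is 21.9 mm above the origin
- square_tote: a square blue plastic tote with open top, fixed to the table, 166 x 166 mm outside (about 174 mm over the rim lip), 105 mm high, walls 7 mm (inside 152 x 152 mm), inner floor: a black rubber cushion plate, top 17 mm above the table (88 mm below the rim), giving up to 6 mm when pressed (2 N per mm). Origin at the centre of its underside on the table, x and y along its sides, z up
- round_tub: a round blue plastic tub with open top, fixed to the table, 160 mm outer diameter at the rim, 146 mm at the bottom, 105 mm high, wall 5 mm, inner floor: a black rubber cushion plate (134 mm across), top 17 mm above the table (88 mm below the rim), giving up to 6 mm when pressed (2 N per mm). Origin at the centre of its underside on the table, z up
- square_tote_floor (a point): centre of the tote's inner floor, on the upper surface of its cushion plate, 17 mm above the table
- round_tub_floor (a point): centre of the tub's inner floor, on the upper surface of its cushion plate, 17 mm above the table
- barrel_camera: a white upright cylinder-shaped camera, 48 mm diameter, 79 mm tall, black lens on top; a bystander; origin at the centre of its underside
- tester: a handheld tester lying flat, orange box 140 x 78 x 30 mm with a grey screen; a bystander; origin at the centre of its underside, x along its length
- tape_roll: a yellow roll lying flat, 90 mm outer diameter, 24 mm high; a bystander; origin at the centre of its underside
- screwdriver: a screwdriver lying on the table, 190 mm long, along its own x, handle to its -x end, handle about 30 mm thick; a bystander
- mouse: a black computer mouse, about 75 x 60 x 34 mm; a bystander; origin under its rear half
There are look-alikes about, which are no part of the job. What is shaped like the big_head but yellow is not meant. What is shaped like the small_head but turquoise is not meant.

How it is judged:
By the outcome, as a careful person would: the job done as asked, in the order asked, and still so for the second after the job is handed in, with the robot touching nothing.
It also fails if it takes over 64 s, if anything falls off the work surface, if the arm or the gripper's body presses on something with over 40 N, if the wrist force passes 120 N, or if a joint passes its speed limit or range.

ROBOT

A 6-joint arm with a two-finger parallel gripper is mounted at the origin on the work surface. World frame = base frame: x ahead of the robot, y to its left, z up, the work surface at z = 0. Lengths are in mm, angles in degrees, forces in N, time in s.
With the tool pointing down it reaches from about 300 to 850 mm from the base axis. Payload 4.2 kg.
Tool frame: the origin (TCP) lies on the centre line of the jaws, within the pads' length; the fingertips stand 14 mm ahead of it and the grasp point (between the pads) lies 5 mm behind it (env.finger_overhang is the z of the fingertips in the tool frame, in mm); z points along the fingers, y is the line along which they close (so a half turn about z gives the same grasp; the last joint's range is limited). The gripper opens to 91 mm and grips with 3 to 60 N. Pads are 32 mm wide; open, the fingers measure 118 mm over their backs; the gripper's body (76 mm by 178 mm) begins 60 mm behind the grasp point.
Start: joints at [68.067, 18.312, 89.639, -0, 72.044, -1.146], TCP at [204.067, 537.588, 206.676] pointing down, gripper open.
Joint ranges: [-177.97, 177.97], [-48.28, 115.42], [12.27, 149.76], [-77.06, 257.06], [2.81, 150.46], [-146.56, 146.56]. Speed limits (degrees/s): [147.25, 147.25, 180, 180, 180, 180].

INTERFACE

Orientations are given as [roll, pitch, yaw] about the fixed x, y, z axes, in that order (R = Rz(yaw) Ry(pitch) Rx(roll)).
In Python, from workcell import sensors, viewer, env gives the robot as it stands. The module is installed in compiled form; this text tells all that it offers.
- The arm moves only by the tool step_arm, never from a script. Its argument "plan" is one flat list of numbers, 6 for each row, row after row: the shift along the tool's x, y, z in cm, then the turn, a rotation vector about the tool's x, y, z in rad. In form: [x, y, z, wx, wy, wz, x, y, z, wx, wy, wz, ...]. A call has 1 to 5 rows; each row shifts and turns the commanded pose from where the row before left it, along the tool's axes as they then stand; what a row does not reach is not made up. A row lasts 1/12 s, in which the tool goes at most 41.7 mm and 7.16 degrees, less where a joint would pass 70% of its speed; a pose out of reach is approached as far as the arm can. A call is refused whole if a number of a shift passes 4.17 or a number of a turn 0.125, either way. A call with a gripper value outside its range is refused whole. "hand" is the finger opening in cm, from 0 to 9.12, set as the call begins (left out, the last holds). The fingers move at their own pace and stop on an object; "newtons" is the grip in N (left out, the last holds). Time passes only in rows, so rows that do not move let the fingers close. It gives the time, the measured TCP pose, the force, the opening and the grip force at its end, in the units of the state.
- sensors.state(): the state, without advancing time (a new reading comes with each control period).
- viewer.grab_frame(name): name is "scene" or "top"; returns a dict with "img" (480x640x3 uint8, red, green, blue), "fx", "fy", "cx", "cy" (pixels), "position" and "attitude" of the camera in the world. Camera axes: x right, y down, z forward; pixel columns grow to the right and rows downward; lengths in mm; the calibration is good to about 2 mm. A picture is of the moment at which its call begins. There is no depth.
- env.job_done(): hands the job in; it is judged then, once.
Trained networks look in a picture, given as the dict that the camera call returned (one of the last four; its "shot" number tells which), for a name from the list of things; names that differ only in an ending like _2 or _b are one class to them, and where a whole thing is asked for, a point or a joint stands for the part that bears it (a point fixed in the world has none). Each returns a list of dicts, best first, with "score" (0 to 1); they miss things now and then, are a little off and sometimes report something else, mostly with a low value. They report only what shows in the picture. A call takes as long as a camera call. They do not tell look-alikes from the thing itself.
- viewer.boxes_of(name, picture): "location" ([column, row] in pixels, amid what is visible of it).
- viewer.pinpoint(name, picture): "location" ([column, row] in pixels: a listed point, or the origin of a listed thing).
The state is a dict: "time_s": time; "qpos": joint angles; "qvel": joint speeds; "effort": joint torques, N m; "ee_pos": TCP position; "ee_rot": TCP orientation; "force": force on the tool from outside, world axes, zero at the start; "torque": the same for the moment, N m; "gripper_width": finger opening in mm; "gripper_force": force on a finger pad.
Only numpy, scipy, OpenCV 4.12 (cv2) and the standard library are available. Lean on these libraries where they do the work, as an engineer would, in place of code of your own. Each camera call takes 0.05 s, during which the arm holds its last target. There are 200 camera calls.

## Working session

There is one attempt and no reset: what is moved stays moved. The work goes in short steps, Python scripts to look and compute and a tool call to move; the robot and the scene stay as the last step left them, time stands still between calls to the robot, and variables do not carry over. Pictures are saved under pics/ and viewed, at most 10 in all, crops included, and the job is handed in when it is done.

Besides the shell and the picture viewer there is one more tool, called as name(argument=value, ...), one argument or row to a line, values as JSON. step_arm: Moves the arm, as the interface text tells. Its arguments: {"type":"object","properties":{"plan":{"type":"array","items":{"type":"number"}},"hand":{"type":"number"},"newtons":{"type":"number"}},"required":["plan"]}

```bash
mkdir -p pics; cat > h.py <<'E'
import numpy as np, cv2
from workcell import sensors, viewer, env
from scipy.spatial.transform import Rotation as R
def ray(f,px):
    a=f['attitude']; a=np.array(a,float)
    M=a if a.shape==(3,3) else R.from_euler('xyz',a,degrees=True).as_matrix()
    d=M@np.array([(px[0]-f['cx'])/f['fx'],(px[1]-f['cy'])/f['fy'],1]); return np.array(f['position'],float),d/np.linalg.norm(d)
def onz(f,px,z):
    p,d=ray(f,px); return p+d*(z-p[2])/d[2]
def tri(f,a,g,b):
    p,d=ray(f,a);q,e=ray(g,b)
    s=np.linalg.lstsq(np.c_[d,-e],q-p,rcond=None)[0]
    u,v=p+s[0]*d,q+s[1]*e
    return (u+v)/2,np.linalg.norm(u-v)
def save(f,n): cv2.imwrite('pics/'+n,f['img'][:,:,::-1])
E
python3 - <<'E'
from h import *
F={n:viewer.grab_frame(n) for n in('scene','top')}
for n,f in F.items():
    save(f,n+'0.png'); print(n,f['position'],f['attitude'],f['fx'])
    for o in['big_head','small_head','square_tote','round_tub','square_tote_floor','round_tub_floor','barrel_camera','tester','tape_roll','screwdriver','mouse']:
        print(o,[(np.round(d['location']).tolist(),round(d['score'],2),np.round(onz(f,d['location'],17 if 'floor' in o else 0)[:2]).tolist()) for d in viewer.pinpoint(o,f)[:4]])
print(sensors.state())
E
```

```text
scene [1216.19561179 -298.65628349  823.80957226] [-134.68219382   -1.15209747   68.29097409] 471.0347218086332
big_head [([339.0, 253.0], 0.85, [511.0, 68.0]), ([350.0, 223.0], 0.81, [422.0, 139.0]), ([307.0, 232.0], 0.65, [415.0, 23.0]), ([274.0, 263.0], 0.52, [485.0, -89.0])]
small_head [([295.0, 292.0], 0.88, [587.0, -74.0]), ([272.0, 262.0], 0.57, [482.0, -94.0]), ([175.0, 237.0], 0.44, [317.0, -292.0])]
square_tote []
round_tub [([188.0, 327.0], 0.73, [595.0, -315.0])]
square_tote_floor [([430.0, 240.0], 0.68, [564.0, 287.0])]
round_tub_floor [([187.0, 324.0], 0.82, [599.0, -314.0])]
barrel_camera [([306.0, 329.0], 0.94, [688.0, -85.0])]
tester [([381.0, 330.0], 0.96, [746.0, 61.0])]
tape_roll [([376.0, 187.0], 0.82, [311.0, 271.0])]
screwdriver [([331.0, 295.0], 0.98, [622.0, -2.0])]
mouse [([178.0, 238.0], 0.62, [323.0, -285.0])]
top [ 314.95568064   -2.7211096  1239.82032161] [-169.89646126    0.4759153   -91.50574372] 564.0965523372977
big_head [([293.0, 299.0], 0.76, [409.0, 33.0]), ([276.0, 252.0], 0.67, [515.0, 69.0]), ([246.0, 295.0], 0.59, [421.0, 135.0]), ([339.0, 172
[... 607 characters left out ...]
0], 0.75, [323.0, -288.0])]
{'time_s': 1.2, 'qpos': array([ 6.80694841e+01,  1.83130824e+01,  8.96397171e+01,  2.50705864e-05,
        7.20430851e+01, -1.14512423e+00]), 'qvel': array([ 0.02850473, -0.00641424, -0.0838419 ,  0.02115129, -0.05395755,
        0.04067209]), 'effort': array([ 1.83448930e-03, -4.12365353e+01, -2.32230324e+01,  7.27611780e-02,
        3.79284087e-02, -2.10386622e-05]), 'ee_pos': array([204.04781194, 537.59643847, 206.65919437]), 'ee_rot': array([1.79995885e+02, 5.84003206e-05, 1.59214601e+02]), 'force': array([-0.36681254, -0.6244112 , -0.86705815]), 'torque': array([ 0.024998  ,  0.02074814, -0.0226256 ]), 'gripper_force': 0.0, 'gripper_width': 90.97171594164254}
```

View pics/scene0.png

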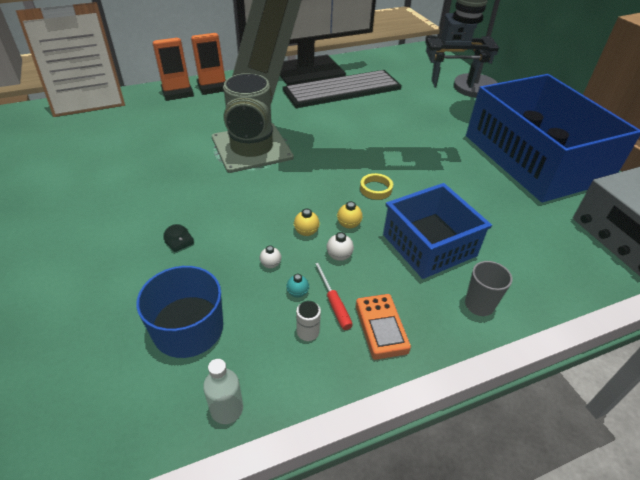

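View pics/top0.png

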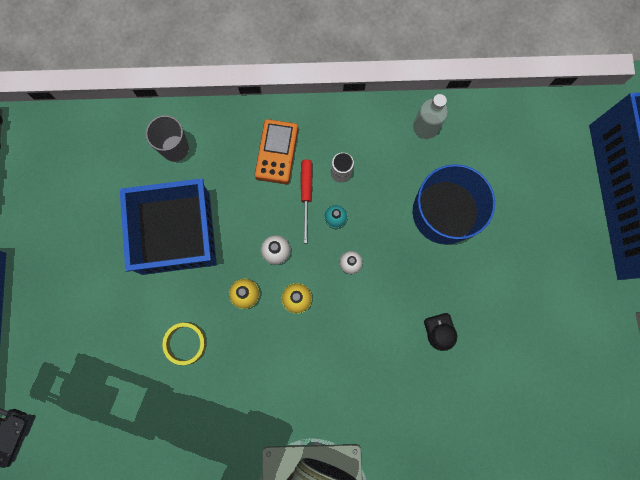

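The scene picture shows white balls at (340,247) and (270,257), yellow ones at (350,215) and (307,222), and a turquoise one at (298,286). In the top view the white balls are at (276,250) and (351,262). The yellow balls (top (245,293), (297,298)) and the turquoise one (336,216) are look-alikes. The larger white ball is big_head and the smaller white ball is small_head.

```bash
cat > m.py <<'E'
from h import *
def blob(f,c,r):
    im=f['img']; x0,y0=c[0]-r,c[1]-r
    hsv=cv2.cvtColor(im[y0:c[1]+r,x0:c[0]+r],cv2.COLOR_RGB2HSV)
    m=(~((hsv[...,0]>50)&(hsv[...,0]<100)&(hsv[...,1]>90))).astype(np.uint8)
    n,l,s,_=cv2.connectedComponentsWithStats(m); k=1+np.argmax(s[1:,4])
    w=(l==k).astype(np.uint8)
    cs=max(cv2.findContours(w,0,1)[0],key=cv2.contourArea)
    (x,y),rr=cv2.minEnclosingCircle(cs)
    return s[k]+[x0,y0,0,0,0],(x+x0,y+y0),rr
E
python3 - <<'E'
from m import *
F={n:viewer.grab_frame(n) for n in('scene','top')}
for o,cs,ct in[('big',(340,247),(276,250)),('small',(270,257),(351,262))]:
    b1=blob(F['scene'],cs,22);b2=blob(F['top'],ct,22)
    print(o,b1,b2); print(tri(F['scene'],b1[1],F['top'],b2[1]), onz(F['top'],b2[1],28 if o=='big' else 22))
for n in['big_head','small_head','square_tote_floor','round_tub_floor','round_tub']:
    A=viewer.pinpoint(n,F['scene']);B=viewer.pinpoint(n,F['top'])
    for a in A:
        for b in B:
            t,e=tri(F['scene'],a['location'],F['top'],b['location'])
            if e<12 and abs(t[2])<50: print(n,t.round(1),round(e,1))
# tote/tub rim in top
im=F['top']['img'];hsv=cv2.cvtColor(im,cv2.COLOR_RGB2HSV)
m=((hsv[...,0]>105)&(hsv[...,0]<125)&(hsv[...,1]>150)).astype(np.uint8)
for x0,x1 in((100,240),(400,510)):
    s=np.zeros_like(m);s[150:290,x0:x1]=m[150:290,x0:x1]
    c=max(cv2.findContours(s,0,1)[0],key=cv2.contourArea);r=cv2.minAreaRect(c);print(r)
    print([onz(F['top'],p,105)[:2].round().tolist() for p in cv2.boxPoints(r)],onz(F['top'],cv2.minEnclosingCircle(c)[0],105))
a=cv2.resize(F['top']['img'][190:320,210:400],None,fx=2.6,fy=2.6,interpolation=2);b=cv2.resize(F['scene']['img'][190:320,210:400],None,fx=2.6,fy=2.6,interpolation=2)
cv2.imwrite('pics/crop.png',np.vstack([a[:300],b[:300]])[:,:,::-1])
E
```

```text
big (array([ 323,  225,   39,   44, 1036]), (342.0, 244.5), 25.869966506958008) (array([260, 235,  32,  30, 729]), (275.40322494506836, 249.5), 15.604887962341309)
(array([515.09282108,  69.37840918,  33.49614063]), np.float64(4.722363641050222)) [515.10294733  67.49614144  28.        ]
small (array([258, 245,  25,  27, 463]), (269.7857151031494, 258.2142848968506), 13.334495544433594) (array([339, 250,  24,  25, 456]), (350.40540504455566, 262.1081085205078), 12.12279987335205)
(array([483.960806  , -96.70303696,  17.60691849]), np.float64(2.855703721758153)) [483.76809046 -95.00355984  22.        ]
big_head [423.7 136.9   0.8] 8.4
big_head [517.4  70.7   1. ] 3.7
big_head [402.8  23.2 -10.7] 4.0
small_head [585.3 -67.4 -11.2] 6.6
small_head [481.  -97.5  -2.7] 0.8
square_tote_floor [565.2 287.4  23. ] 6.7
round_tub [ 602.8 -310.7   12.8] 4.5
((166.45050048828125, 226.50497436523438), (88.85681915283203, 90.94640350341797), 84.2894058227539)
[[644.0, 392.0], [658.0, 203.0], [471.0, 184.0], [458.0, 368.0]] [556.46461313 284.25239559 105.        ]
((452.08624267578125, 202.96548461914062), (75.7636947631836, 83.74859619140625), 68.19859313964844)
[[635.0, -197.0], [697.0, -363.0], [545.0, -409.0], [485.0, -245.0]] [ 583.65728991 -305.51807859  105.        ]
```

View pics/crop.png

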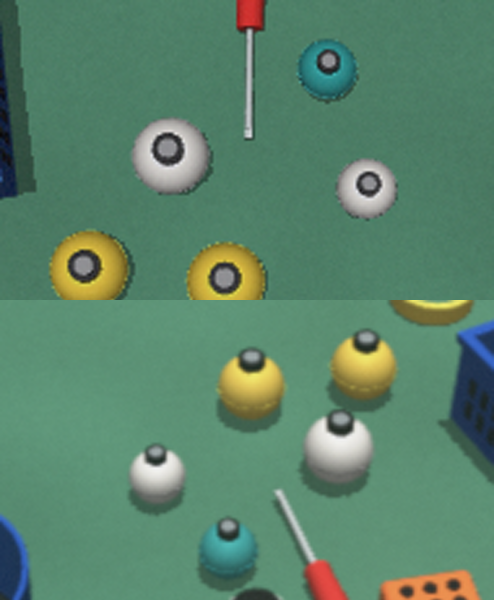

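The crop confirms that the larger white ball sits left of the screwdriver tip (top (276,250)) and the smaller white one right of it (top (351,262)). Yellow and turquoise are not ours. Next I refine the container poses by fitting their silhouettes in both views.

```bash
cat > fit.py <<'E'
from h import *
from scipy.optimize import minimize
def proj(f,P):
    M=R.from_euler('xyz',f['attitude'],degrees=True).as_matrix()
    c=(P-f['position'])@M; return np.c_[c[:,0]/c[:,2]*f['fx']+f['cx'],c[:,1]/c[:,2]*f['fy']+f['cy']]
def mask(f,box):
    hsv=cv2.cvtColor(f['img'],cv2.COLOR_RGB2HSV)
    m=((hsv[...,0]>102)&(hsv[...,0]<128)&(hsv[...,1]>130)).astype(np.uint8)
    s=np.zeros_like(m);x,y,X,Y=box;s[y:Y,x:X]=m[y:Y,x:X]
    c=max(cv2.findContours(s,0,1)[0],key=cv2.contourArea)
    return cv2.convexHull(c)
t=np.linspace(0,2*np.pi,72)
def tub(p): return np.vstack([np.c_[p[0]+r*np.cos(t),p[1]+r*np.sin(t),0*t+z] for r,z in((80,105),(73,0))])
def tote(p):
    a=np.deg2rad(p[2]);c=np.array([[1,1],[1,-1],[-1,-1],[-1,1]])@np.array([[np.cos(a),np.sin(a)],[-np.sin(a),np.cos(a)]])
    return np.vstack([np.c_[p[:2]+c*h,[z]*4] for h,z in((87,105),(87,98),(83,0))])
def draw(h):
    m=np.zeros((480,640),np.uint8);cv2.fillConvexPoly(m,np.round(h*16).astype(np.int32),1,shift=4);return m
F={n:viewer.grab_frame(n) for n in('scene','top')}
B={'tub':dict(scene=(130,260,230,360),top=(405,155,505,255)),'tote':dict(scene=(378,180,495,280),top=(110,170,225,285))}
for o,model,p0 in(('tub',tub,[590,-309]),('tote',tote,[560,287,-5])):
    H={n:draw(mask(F[n],B[o][n]).reshape(-1,2).astype(float)) for n in F}
    def cost(p,ns=('scene','top')):
        return sum((draw(cv2.convexHull(proj(F[n],model(p)).astype(np.float32)).reshape(-1,2))!=H[n]).sum()/H[n].sum() for n in ns)
    S=np.vstack([p0]+[np.array(p0)+np.eye(len(p0))[i]*12 for i in range(len(p0))])
    for ns in(('scene','top'),('scene',),('top',)):
        r=minimize(cost,p0,args=(ns,),method='Nelder-Mead',options=dict(initial_simplex=S,xatol=.1));print(o,ns,r.x.round(1),round(r.fun,3))
E
python3 fit.py
```

```text
tub ('scene', 'top') [ 594. -313.] 0.072
tub ('scene',) [ 593.  -314.8] 0.041
tub ('top',) [ 594.  -310.9] 0.026
tote ('scene', 'top') [563.  292.    5.9] 0.035
tote ('scene',) [561.6 290.4   6. ] 0.016
tote ('top',) [563.2 292.1   5.8] 0.007
```

step_arm(
  plan=[-2.0,-1.4,0,0,0,0,-3.0,-2.2,0,0,0,0,-3.0,-2.2,0,0,0,0,-3.0,-2.2,0,0,0,0,-3.0,-2.2,0,0,0,0],
  hand=8.6,
  newtons=12,
)

```text
time_s: 2.32
ee_pos: [299.3, 391.1, 206.7]
ee_rot: [180.0, 0.0, 159.3]
force: [1.6, 1.1, 0.2]
gripper_width: 86.1
gripper_force: 0.0
```

step_arm(
  plan=[-3.0,-2.2,0,0,0,0,-3.0,-2.2,0,0,0,0,-3.0,-2.2,0,0,0,0,-3.0,-2.2,0,0,0,0,-3.0,-2.2,0,0,0,0],
)

```text
time_s: 2.73
ee_pos: [400.6, 234.9, 206.9]
ee_rot: [180.0, 0.0, 159.2]
force: [0.9, -0.3, -0.1]
gripper_width: 86.1
gripper_force: 0.0
```

step_arm(
  plan=[-3.0,-2.2,0,0,0,0,-3.0,-2.2,0,0,0,0,-3.0,-2.2,0,0,0,0,-3.0,-2.2,0,0,0,0,-2.0,-1.4,0,0,0,0],
)

```text
time_s: 3.15
ee_pos: [496.1, 88.6, 206.8]
ee_rot: [-180.0, 0.1, 159.1]
force: [0.4, -0.1, 0.6]
gripper_width: 86.1
gripper_force: 0.0
```

step_arm(
  plan=[-1.35,-0.7,0,0,0,0,-1.3,-0.65,2.0,0,0,0,0,0,3.0,0,0,0,0,0,3.0,0,0,0,0,0,1.7,0,0,0],
)

```text
time_s: 3.57
ee_pos: [513.1, 68.8, 106.9]
ee_rot: [-179.9, -0.2, 159.2]
force: [-0.9, -0.3, -1.2]
gripper_width: 85.8
gripper_force: 0.0
```

```bash
python3 - <<'E'
from h import *
F={n:viewer.grab_frame(n) for n in('scene','top')}
c=[cv2.resize(F[n]['img'][y:y+130,x:x+160],None,fx=2.4,fy=2.4) for n,x,y in(('scene',260,160),('top',200,180))]
cv2.imwrite('pics/pre.png',np.hstack(c)[:,:,::-1])
s=sensors.state();print(s['ee_pos'],s['ee_rot'])
E
```

```text
[512.25185919  69.00204443 106.76188172] [-179.82176937   -0.36030258  159.19585216]
```

View pics/pre.png

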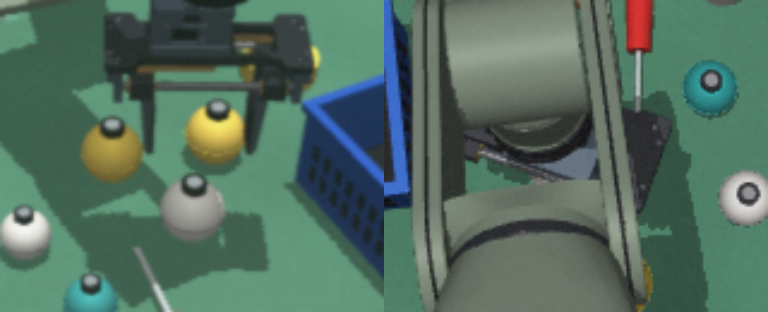

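The picture shows the two fingers straddling the big white head along the closing line, with the ball at crop (192,208). I descend.

step_arm(
  plan=[0,0,1.5,0,0,0,0,0,2.0,0,0,0,0,0,2.0,0,0,0,0,0,1.4,0,0,0,0,0,0.6,0,0,0],
)

```text
time_s: 4.08
ee_pos: [514.7, 69.5, 34.4]
ee_rot: [-180.0, -0.0, 159.2]
force: [0.4, 0.4, -0.9]
gripper_width: 86.0
gripper_force: 0.0
```

step_arm(
  plan=[0,0,0,0,0,0,0,0,0,0,0,0],
)

```text
time_s: 4.25
ee_pos: [515.7, 69.6, 35.8]
ee_rot: [179.9, 0.1, 159.2]
force: [0.4, 0.8, -0.3]
gripper_width: 85.5
gripper_force: 0.0
```

step_arm(
  plan=[0,0,0.15,0,0,0,0,0,0,0,0,0,0,0,0,0,0,0,0,0,0,0,0,0,0,0,0,0,0,0],
  hand=5.6,
  newtons=12,
)

```text
time_s: 4.67
ee_pos: [514.7, 69.2, 33.5]
ee_rot: [-180.0, 0.0, 159.2]
force: [-0.0, -1.3, 1.7]
gripper_width: 57.1
gripper_force: 2.2
```

step_arm(
  plan=[0,0,0,0,0,0,0,0,0,0,0,0,0,0,0,0,0,0,0,0,0,0,0,0],
)

```text
time_s: 5.0
ee_pos: [514.7, 69.2, 33.5]
ee_rot: [-180.0, 0.0, 159.2]
force: [-1.9, -3.0, 4.4]
gripper_width: 55.8
gripper_force: 10.2
```

```bash
python3 - <<'E'
from h import *
F={n:viewer.grab_frame(n) for n in('scene','top')}
c=[cv2.resize(F[n]['img'][y:y+100,x:x+100],None,fx=4,fy=4,interpolation=2) for n,x,y in(('scene',290,190),('top',230,200))]
cv2.imwrite('pics/grip.png',np.hstack(c)[:,:,::-1])
s=sensors.state();print(s['gripper_width'],s['gripper_force'],s['force'],s['torque'])
E
```

```text
55.93478115940494 10.340081728500081 [-1.18056168 -2.31964809  5.89636909] [-0.60117782  0.19638646 -0.06383545]
```

View pics/grip.png

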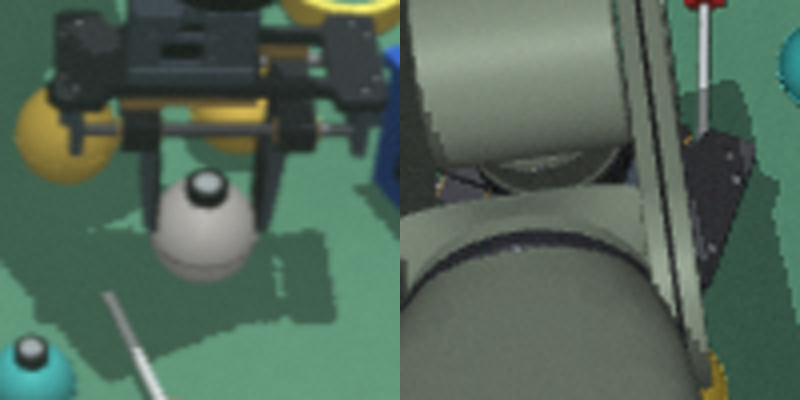

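The fingers are closed on the head's rear upper half (tips about crop (152,230) and (265,230), ball centre (202,230)), so the grasp is off. I compare the expected and visible tip pixels.

```bash
sed '/^F={/,$d' fit.py > fith.py; python3 - <<'E'
from fith import *
from m import blob
print('overhang',env.finger_overhang)
f=viewer.grab_frame('scene');s=sensors.state()
M=R.from_euler('xyz',s['ee_rot'],degrees=True).as_matrix()
for z in(0,14,-5):
    P=np.array([s['ee_pos']+M@np.array([x,y,z]) for x,y in((0,-28),(0,28),(-16,28),(16,28),(-16,-28),(16,-28))])
    print(z,((proj(f,P)-[290,190])*4).round().tolist())
for c in((515,68.5),(516,69)):
  print('ball eq',((proj(f,np.array([[*c,27.7]]))-[290,190])*4).round().tolist(),'lens',((proj(f,np.array([[*c,66]]))-[290,190])*4).round().tolist())
b=blob(f,(298,286),18);print(b)
E
```

```text
overhang 14.0
0 [[156.0, 218.0], [251.0, 218.0], [253.0, 237.0], [249.0, 199.0], [157.0, 237.0], [155.0, 199.0]]
14 [[155.0, 234.0], [249.0, 235.0], [251.0, 254.0], [247.0, 216.0], [156.0, 254.0], [154.0, 215.0]]
-5 [[157.0, 212.0], [251.0, 212.0], [253.0, 232.0], [249.0, 193.0], [158.0, 231.0], [156.0, 193.0]]
ball eq [[202.0, 225.0]] lens [[206.0, 179.0]]
ball eq [[203.0, 226.0]] lens [[208.0, 180.0]]
(array([300, 268,  16,  18, 134]), (307.5, 276.5), 11.335884094238281)
```

step_arm(
  plan=[0,0,0,0,0,0,0,0,0,0,0,0,0,0,0,0,0,0,0,0,0.3,0,0,0,0,0,0.3,0,0,0],
  hand=8.0,
)

```text
time_s: 5.57
ee_pos: [514.7, 69.6, 26.8]
ee_rot: [180.0, -0.0, 159.2]
force: [0.1, 0.8, 0.5]
gripper_width: 80.0
gripper_force: 0.0
```

step_arm(
  plan=[0,0,0,0,0,0,0,0,0,0,0,0,0,0,0,0,0,0,0,0,0,0,0,0],
  hand=5.0,
  newtons=5,
)

```text
time_s: 5.9
ee_pos: [514.6, 69.4, 27.1]
ee_rot: [180.0, -0.0, 159.2]
force: [0.1, 0.2, -1.7]
gripper_width: 59.9
gripper_force: 4.6
```

step_arm(
  plan=[0,0,0,0,0,0,0,0,0,0,0,0,0,0,0,0,0,0,0,0,0,0,0,0],
)

```text
time_s: 6.23
ee_pos: [514.6, 69.4, 27.1]
ee_rot: [180.0, -0.0, 159.2]
force: [-0.1, 0.9, -1.1]
gripper_width: 60.2
gripper_force: 4.6
```

step_arm(
  plan=[0,0,0,0,0,0,0,0,0,0,0,0,0,0,0,0,0,0,0,0,0,0,0,0],
  newtons=12,
)

```text
time_s: 6.57
ee_pos: [514.6, 69.4, 27.1]
ee_rot: [180.0, -0.0, 159.2]
force: [-0.2, 0.1, -1.0]
gripper_width: 59.3
gripper_force: 11.4
```

```bash
python3 - <<'E'
from h import *
f=viewer.grab_frame('scene')
cv2.imwrite('pics/grip2.png',cv2.resize(f['img'][190:280,300:390],None,fx=6,fy=6,interpolation=2)[:,:,::-1])
s=sensors.state();print(s['gripper_width'],s['gripper_force'],s['force'],s['torque'])
E
```

```text
59.71930258288873 11.368406235706061 [-0.26323096  0.3745901  -2.28332255] [ 0.03546063 -0.02449389  0.01878445]
```

View pics/grip2.png

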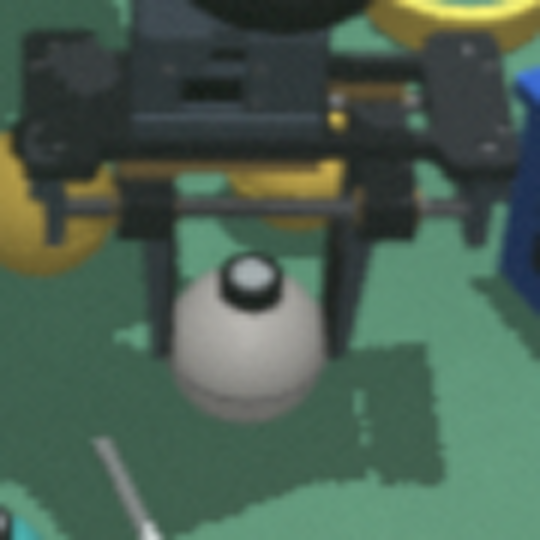

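The fingers now sit level with the ball's equator and the seam is horizontal. Residual forces are small and the lens is up. I lift.

step_arm(
  plan=[0,0,-0.2,0,0,0,0,0,-0.4,0,0,0,0,0,-0.8,0,0,0,0,0,-1.2,0,0,0,0,0,-1.4,0,0,0],
  newtons=16,
)

```text
time_s: 7.03
ee_pos: [514.3, 69.4, 67.8]
ee_rot: [-180.0, -0.0, 159.2]
force: [-0.4, -0.4, -1.3]
gripper_width: 59.6
gripper_force: 15.2
```

step_arm(
  plan=[0,0,-2,0,0,0,0,0,-2.4,0,0,0,0,0,-2.4,0,0,0,0,0,-2.4,0,0,0,0,0,-1.2,0,0,0],
)

```text
time_s: 7.45
ee_pos: [516.0, 69.6, 175.1]
ee_rot: [179.8, 0.3, 159.2]
force: [-0.0, -0.1, -2.1]
gripper_width: 59.6
gripper_force: 15.2
```

```bash
python3 - <<'E'
from h import *
f=viewer.grab_frame('scene')
cv2.imwrite('pics/lift.png',cv2.resize(f['img'][120:280,270:430],None,fx=3.5,fy=3.5,interpolation=2)[:,:,::-1])
s=sensors.state();print(s['ee_pos'],s['gripper_width'],s['gripper_force'],s['force'])
E
```

```text
[517.00240372  69.65865914 176.44830401] 59.71757368986357 15.252519157365896 [1.5139112  0.12842829 0.25259249]
```

View pics/lift.png

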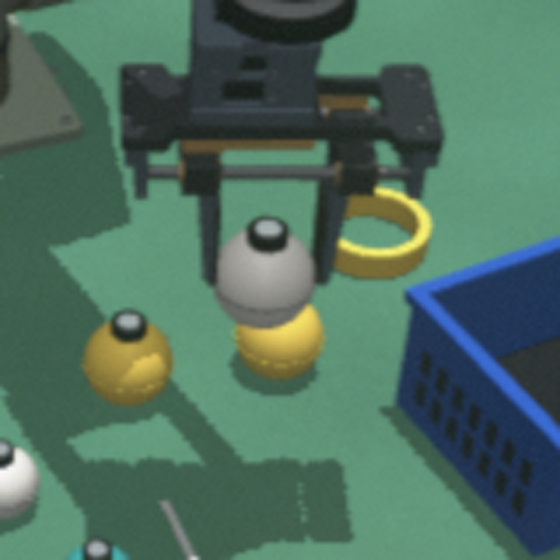

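The head is held upright, lens up, at crop (267,280). Next I carry it to the tote.

step_arm(
  plan=[0.18,1.2,0,0,0,0,0.33,2.2,0,0,0,0,0.42,2.8,0,0,0,0,0.42,2.8,0,0,0,0,0.42,2.8,0,0,0,0],
)

```text
time_s: 7.92
ee_pos: [539.2, 187.7, 169.7]
ee_rot: [-179.9, -0.1, 159.2]
force: [0.8, 0.4, -1.5]
gripper_width: 59.8
gripper_force: 15.2
```

step_arm(
  plan=[0.42,2.8,0,0,0,0,0.42,2.8,0,0,0,0,0.36,2.4,0,0,0,0,0.27,1.8,0,0,0,0,0.12,0.87,0,0,0,0],
)

```text
time_s: 8.33
ee_pos: [562.2, 294.5, 169.2]
ee_rot: [-180.0, -0.1, 159.3]
force: [0.1, -0.2, -1.6]
gripper_width: 59.4
gripper_force: 15.2
```

step_arm(
  plan=[0,0,0,0,0,0,0,0,0,0,0,0,0,0,0,0,0,0],
)

```text
time_s: 8.58
ee_pos: [562.4, 290.3, 170.6]
ee_rot: [-179.9, -0.1, 159.2]
force: [0.1, -1.1, -1.5]
gripper_width: 59.0
gripper_force: 15.2
```

step_arm(
  plan=[0,0,1.2,0,0,0,0,0,2.0,0,0,0,0,0,2.2,0,0,0,0,0,2.2,0,0,0,0,0,1.6,0,0,0],
)

```text
time_s: 9.0
ee_pos: [562.0, 289.5, 77.6]
ee_rot: [-179.9, -0.1, 159.1]
force: [0.1, -0.9, -2.5]
gripper_width: 59.4
gripper_force: 15.2
```

step_arm(
  plan=[0,0,1.0,0,0,0,0,0,0.6,0,0,0,0,0,0.4,0,0,0,0,0,0.3,0,0,0,0,0,0.2,0,0,0],
)

```text
time_s: 9.42
ee_pos: [563.5, 291.5, 54.8]
ee_rot: [179.9, 0.1, 159.2]
force: [-0.4, 0.7, -0.9]
gripper_width: 59.6
gripper_force: 15.2
```

step_arm(
  plan=[0,0,0.1,0,0,0,0,0,0.1,0,0,0,0,0,0.1,0,0,0,0,0,0.1,0,0,0,0,0,0,0,0,0],
)

```text
time_s: 9.83
ee_pos: [562.9, 291.5, 50.2]
ee_rot: [180.0, 0.0, 159.2]
force: [0.5, 0.1, -1.0]
gripper_width: 59.5
gripper_force: 15.2
```

step_arm(
  plan=[0,0,0.1,0,0,0,0,0,0.1,0,0,0,0,0,0.1,0,0,0,0,0,0.1,0,0,0,0,0,0,0,0,0],
)

```text
time_s: 10.25
ee_pos: [562.8, 291.3, 45.9]
ee_rot: [-180.0, -0.0, 159.2]
force: [0.2, -0.2, -1.2]
gripper_width: 59.4
gripper_force: 15.2
```

step_arm(
  plan=[0,0,0.1,0,0,0,0,0,0.05,0,0,0,0,0,0,0,0,0,0,0,0,0,0,0],
)

```text
time_s: 10.58
ee_pos: [562.9, 291.4, 44.6]
ee_rot: [180.0, -0.0, 159.2]
force: [0.3, -0.6, -2.4]
gripper_width: 59.5
gripper_force: 15.2
```

step_arm(
  plan=[0,0,0.1,0,0,0,0,0,0,0,0,0,0,0,0,0,0,0,0,0,0,0,0,0],
)

```text
time_s: 10.92
ee_pos: [563.1, 291.5, 44.0]
ee_rot: [180.0, 0.0, 159.2]
force: [0.1, 0.6, -0.1]
gripper_width: 59.8
gripper_force: 15.5
```

Contact is beginning (force −2.4 → −0.1). I go slightly further until it settles.

step_arm(
  plan=[0,0,0.05,0,0,0,0,0,0,0,0,0,0,0,0,0,0,0],
)

```text
time_s: 11.17
ee_pos: [563.1, 291.5, 43.5]
ee_rot: [180.0, 0.0, 159.2]
force: [-1.0, -0.2, 2.7]
gripper_width: 59.5
gripper_force: 15.7
```

step_arm(
  plan=[0,0,0.05,0,0,0,0,0,0,0,0,0,0,0,0,0,0,0],
)

```text
time_s: 11.42
ee_pos: [563.1, 291.5, 42.9]
ee_rot: [180.0, 0.0, 159.2]
force: [-1.3, -0.8, 3.3]
gripper_width: 59.5
gripper_force: 15.8
```

```bash
python3 -c "
from h import *
fs=[]
for i in range(6): viewer.grab_frame('top');s=sensors.state();fs.append(s['force'])
print(np.mean(fs,0),s['ee_pos'])"
```

```text
[-1.12547179 -0.22156539  3.05978394] [563.07709874 291.47768035  42.78542126]
```

step_arm(
  plan=[0,0,-0.05,0,0,0,0,0,-0.05,0,0,0,0,0,0,0,0,0,0,0,0,0,0,0],
  newtons=4,
)

```text
time_s: 12.05
ee_pos: [563.0, 291.5, 43.6]
ee_rot: [180.0, 0.0, 159.2]
force: [-0.3, 0.3, 2.4]
gripper_width: 60.5
gripper_force: 4.1
```

step_arm(
  plan=[0,0,0,0,0,0,0,0,0,0,0,0,0,0,0,0,0,0,0,0,0,0,0,0],
  hand=6.4,
)

```text
time_s: 12.38
ee_pos: [562.8, 291.2, 43.3]
ee_rot: [-180.0, -0.0, 159.2]
force: [0.1, -0.1, -0.0]
gripper_width: 63.9
gripper_force: 0.0
```

step_arm(
  plan=[0,0,0,0,0,0,0,0,0,0,0,0,0,0,0,0,0,0,0,0,0,0,0,0],
  hand=8.4,
)

```text
time_s: 12.72
ee_pos: [563.0, 291.4, 43.6]
ee_rot: [180.0, -0.0, 159.2]
force: [-0.4, 0.6, 0.6]
gripper_width: 83.9
gripper_force: 0.0
```

step_arm(
  plan=[0,0,-0.8,0,0,0,0,0,-2.0,0,0,0,0,0,-3.0,0,0,0,0,0,-3.6,0,0,0,0,0,-3.6,0,0,0],
)

```text
time_s: 13.13
ee_pos: [562.5, 291.2, 175.3]
ee_rot: [-180.0, -0.0, 159.2]
force: [0.1, 0.1, 0.7]
gripper_width: 83.7
gripper_force: 0.0
```

step_arm(
  plan=[-0.3,-2.0,0,0,0,0,-0.55,-3.4,0,0,0,0,-0.65,-4.0,0,0,0,0,-0.65,-4.0,0,0,0,0,-0.65,-4.0,0,0,0,0],
  hand=7.4,
)

```text
time_s: 13.55
ee_pos: [526.8, 117.4, 174.4]
ee_rot: [180.0, 0.1, 159.3]
force: [1.4, -0.8, 0.2]
gripper_width: 73.7
gripper_force: 0.0
```

step_arm(
  plan=[-0.65,-4.0,0,0,0,0,-0.65,-4.0,0,0,0,0,-0.65,-4.0,0,0,0,0,-0.65,-4.0,0,0,0,0,-0.5,-3.2,0,0,0,0],
)

```text
time_s: 13.97
ee_pos: [487.4, -74.2, 174.5]
ee_rot: [-180.0, 0.1, 159.2]
force: [-0.0, -0.2, 0.4]
gripper_width: 73.9
gripper_force: 0.0
```

step_arm(
  plan=[-0.42,-2.44,1.0,0,0,0,0,0,2.0,0,0,0,0,0,2.0,0,0,0,0,0,1.0,0,0,0,0,0,0,0,0,0],
)

```text
time_s: 14.38
ee_pos: [482.0, -95.8, 112.1]
ee_rot: [-180.0, -0.2, 159.2]
force: [-0.1, 0.1, -0.3]
gripper_width: 73.7
gripper_force: 0.0
```

```bash
python3 - <<'E'
from m import *
F={n:viewer.grab_frame(n) for n in('scene','top')}
c=[cv2.resize(F[n]['img'][y:y+110,x:x+130],None,fx=3,fy=3,interpolation=2) for n,x,y in(('scene',210,180),('scene',375,170),)]
cv2.imwrite('pics/small.png',np.hstack(c)[:,:,::-1])
b=blob(F['scene'],(270,257),19);print(b,onz(F['scene'],b[1],26))
print(viewer.pinpoint('small_head',F['scene'])[:2],sensors.state()['ee_pos'])
E
```

```text
(array([258, 243,  31,  33, 557]), (277.1410255432129, 259.2355766296387), 19.142574310302734) [500.18450454 -85.26237956  26.        ]
[{'location': [272.4, 263.1], 'score': 0.84}, {'location': [293.1, 295.9], 'score': 0.83}] [484.38253672 -95.85410269 114.67546513]
```

View pics/small.png

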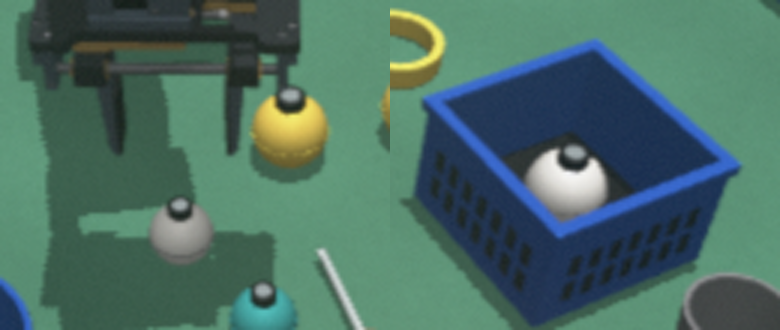

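The right-hand crop shows the big head standing upright in the tote with the lens up. On the left, the fingers are lined up with the small white head at crop (181,232). I descend.

step_arm(
  plan=[0,0,1.2,0,0,0,0,0,2.2,0,0,0,0,0,2.4,0,0,0,0,0,1.8,0,0,0,0,0,0.8,0,0,0],
)

```text
time_s: 14.95
ee_pos: [483.2, -95.5, 28.7]
ee_rot: [-180.0, -0.1, 159.3]
force: [-0.2, -0.4, 0.2]
gripper_width: 74.2
gripper_force: 0.0
```

step_arm(
  plan=[0,0,0.35,0,0,0,0,0,0,0,0,0,0,0,0,0,0,0,0,0,0,0,0,0],
)

```text
time_s: 15.28
ee_pos: [484.6, -96.2, 27.4]
ee_rot: [180.0, 0.2, 159.2]
force: [-1.0, -0.6, -0.3]
gripper_width: 73.9
gripper_force: 0.0
```

step_arm(
  plan=[0,0,0.2,0,0,0,0,0,0,0,0,0,0,0,0,0,0,0,0,0,0,0,0,0],
)

```text
time_s: 15.62
ee_pos: [483.6, -96.0, 24.4]
ee_rot: [180.0, 0.0, 159.2]
force: [-0.3, -0.1, -0.1]
gripper_width: 73.9
gripper_force: 0.0
```

step_arm(
  plan=[0,0,0,0,0,0,0,0,0,0,0,0,0,0,0,0,0,0,0,0,0,0,0,0,0,0,0,0,0,0],
  hand=3.6,
  newtons=5,
)

```text
time_s: 16.03
ee_pos: [483.5, -96.0, 24.1]
ee_rot: [180.0, -0.0, 159.2]
force: [0.9, -0.7, -2.3]
gripper_width: 44.1
gripper_force: 4.5
```

step_arm(
  plan=[0,0,0,0,0,0,0,0,0,0,0,0,0,0,0,0,0,0],
)

```text
time_s: 16.28
ee_pos: [483.4, -96.0, 24.0]
ee_rot: [180.0, -0.0, 159.2]
force: [0.0, -0.0, -0.7]
gripper_width: 43.9
gripper_force: 4.3
```

```bash
python3 -c "
from h import *
fs=[]
for i in range(6): viewer.grab_frame('top');s=sensors.state();fs.append(s['force'])
print(np.mean(fs,0),s['torque'],s['ee_pos'],s['gripper_width'],s['gripper_force'])"
```

```text
[-0.03037165  0.12072328 -1.61406457] [ 0.00384147 -0.00997905 -0.01701859] [483.48829189 -95.98468882  24.1066509 ] 43.91768801104555 4.31190827395767
```

step_arm(
  plan=[0,0,0,0,0,0,0,0,-0.2,0,0,0,0,0,-0.5,0,0,0,0,0,-1.0,0,0,0,0,0,-1.6,0,0,0],
  newtons=14,
)

```text
time_s: 17.0
ee_pos: [482.5, -95.8, 56.8]
ee_rot: [-180.0, -0.2, 159.2]
force: [0.2, 0.7, -1.3]
gripper_width: 43.5
gripper_force: 12.5
```

step_arm(
  plan=[0,0,-2.2,0,0,0,0,0,-2.8,0,0,0,0,0,-2.8,0,0,0,0,0,-2.2,0,0,0,0,0,-1.2,0,0,0],
)

```text
time_s: 17.42
ee_pos: [484.8, -96.3, 172.7]
ee_rot: [180.0, 0.3, 159.2]
force: [0.5, -0.2, -2.3]
gripper_width: 43.2
gripper_force: 12.5
```

```bash
python3 - <<'E'
from h import *
f=viewer.grab_frame('scene')
cv2.imwrite('pics/lift2.png',cv2.resize(f['img'][120:280,200:360],None,fx=3.5,fy=3.5,interpolation=2)[:,:,::-1])
s=sensors.state();print(s['ee_pos'],s['gripper_width'],s['gripper_force'],s['force'])
E
```

```text
[485.72052841 -96.50038815 173.93124511] 43.136417837842856 12.493276638560928 [0.0689923  0.26575086 0.29037182]
```

View pics/lift2.png

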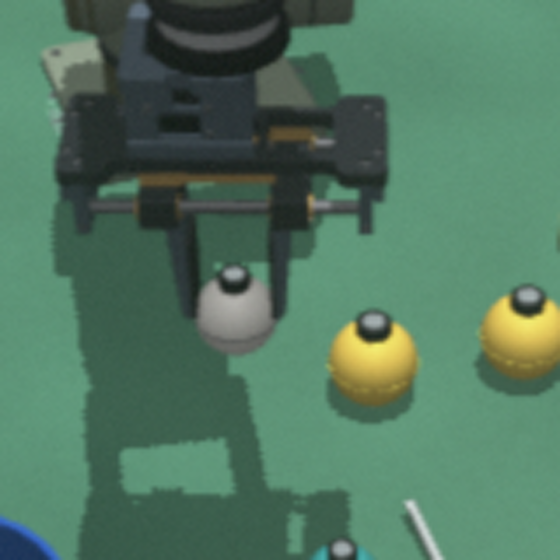

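The small head is held upright, lens up, at crop (235,310). I carry it to the tub.

step_arm(
  plan=[-0.9,-0.81,0,0,0,0,-1.8,-1.63,0,0,0,0,-2.25,-2.03,0,0,0,0,-2.25,-2.03,0,0,0,0,-2.25,-2.03,0,0,0,0],
)

```text
time_s: 17.88
ee_pos: [541.5, -211.0, 167.5]
ee_rot: [-180.0, -0.1, 159.2]
force: [0.6, 0.4, -0.4]
gripper_width: 43.3
gripper_force: 12.5
```

step_arm(
  plan=[-2.25,-2.03,0,0,0,0,-2.25,-2.03,0,0,0,0,-1.8,-1.63,0,0,0,0,-1.44,-1.3,0,0,0,0,-0.81,-0.75,0,0,0,0],
)

```text
time_s: 18.3
ee_pos: [594.1, -314.8, 166.5]
ee_rot: [-180.0, -0.1, 159.1]
force: [-0.1, -0.4, -1.6]
gripper_width: 43.2
gripper_force: 12.5
```

step_arm(
  plan=[0,0,0,0,0,0,0,0,0,0,0,0,0,0,0,0,0,0],
)

```text
time_s: 18.55
ee_pos: [593.3, -311.0, 168.5]
ee_rot: [180.0, -0.1, 159.2]
force: [0.6, 0.4, -0.3]
gripper_width: 42.8
gripper_force: 12.5
```

step_arm(
  plan=[0,0,1.2,0,0,0,0,0,2.0,0,0,0,0,0,2.2,0,0,0,0,0,2.2,0,0,0,0,0,1.6,0,0,0],
  newtons=10,
)

```text
time_s: 18.97
ee_pos: [592.8, -310.1, 75.7]
ee_rot: [180.0, -0.1, 159.3]
force: [0.2, -0.0, -0.9]
gripper_width: 43.6
gripper_force: 8.8
```

step_arm(
  plan=[0,0,1.0,0,0,0,0,0,0.6,0,0,0,0,0,0.4,0,0,0,0,0,0.3,0,0,0,0,0,0.2,0,0,0],
)

```text
time_s: 19.38
ee_pos: [594.5, -312.1, 52.8]
ee_rot: [-180.0, 0.1, 159.2]
force: [-0.5, -0.2, -1.4]
gripper_width: 43.5
gripper_force: 8.8
```

step_arm(
  plan=[0,0,0.1,0,0,0,0,0,0.1,0,0,0,0,0,0.1,0,0,0,0,0,0,0,0,0,0,0,0,0,0,0],
)

```text
time_s: 19.8
ee_pos: [594.1, -312.1, 49.3]
ee_rot: [180.0, 0.0, 159.2]
force: [-0.9, -0.4, -0.4]
gripper_width: 43.3
gripper_force: 8.8
```

step_arm(
  plan=[0,0,0.1,0,0,0,0,0,0.1,0,0,0,0,0,0.1,0,0,0,0,0,0.1,0,0,0,0,0,0,0,0,0],
)

```text
time_s: 20.22
ee_pos: [593.9, -311.9, 44.8]
ee_rot: [180.0, -0.0, 159.2]
force: [-0.8, 0.2, -1.2]
gripper_width: 43.6
gripper_force: 8.8
```

step_arm(
  plan=[0,0,0.1,0,0,0,0,0,0.1,0,0,0,0,0,0,0,0,0,0,0,0,0,0,0],
)

```text
time_s: 20.55
ee_pos: [594.0, -312.0, 43.0]
ee_rot: [180.0, -0.0, 159.2]
force: [-0.7, -0.7, -1.6]
gripper_width: 43.2
gripper_force: 8.8
```

```bash
cat > av.py <<'E'
from h import *
fs=[]
for i in range(6): viewer.grab_frame('top');s=sensors.state();fs.append(np.r_[s['force'],s['ee_pos'][2]])
print(np.mean(fs,0).round(2),s['gripper_width'])
E
python3 av.py
```

```text
[ 0.32 -0.23 -1.3  43.15] 43.33860074870086
```

step_arm(
  plan=[0,0,0.1,0,0,0,0,0,0.05,0,0,0,0,0,0,0,0,0,0,0,0,0,0,0],
)

```text
time_s: 21.18
ee_pos: [594.0, -312.0, 41.5]
ee_rot: [180.0, -0.0, 159.2]
force: [-0.6, -0.1, -1.9]
gripper_width: 43.7
gripper_force: 8.8
```

```bash
python3 av.py
```

```text
[ 0.16  0.07 -1.16 41.63] 43.13909171905575
```

step_arm(
  plan=[0,0,0.04,0,0,0,0,0,0,0,0,0,0,0,0,0,0,0],
)

```text
time_s: 21.73
ee_pos: [594.0, -312.0, 41.2]
ee_rot: [180.0, -0.0, 159.2]
force: [0.8, 0.5, -1.4]
gripper_width: 43.7
gripper_force: 8.8
```

```bash
python3 av.py
```

```text
[ 1.000e-02 -3.000e-02 -1.220e+00  4.122e+01] 43.2190005980361
```

step_arm(
  plan=[0,0,0.05,0,0,0,0,0,0,0,0,0,0,0,0,0,0,0],
)

```text
time_s: 22.28
ee_pos: [594.1, -312.1, 40.9]
ee_rot: [180.0, 0.0, 159.2]
force: [-0.2, 0.5, -0.3]
gripper_width: 43.6
gripper_force: 9.1
```

```bash
python3 av.py
```

```text
[-0.06 -0.08  0.68 40.91] 43.643844710639435
```

Contact is through the pads (the grip force rose as it did for the big head) and the head's weight is now on the floor. I release.

step_arm(
  plan=[0,0,0,0,0,0,0,0,0,0,0,0,0,0,0,0,0,0],
  newtons=4,
)

```text
time_s: 22.83
ee_pos: [594.2, -312.1, 40.9]
ee_rot: [180.0, 0.0, 159.2]
force: [0.1, -1.0, 1.6]
gripper_width: 43.8
gripper_force: 3.9
```

step_arm(
  plan=[0,0,0,0,0,0,0,0,0,0,0,0,0,0,0,0,0,0,0,0,0,0,0,0],
  hand=4.9,
)

```text
time_s: 23.17
ee_pos: [593.9, -311.9, 40.5]
ee_rot: [180.0, -0.0, 159.2]
force: [-0.6, 0.8, -0.7]
gripper_width: 49.2
gripper_force: 0.0
```

step_arm(
  plan=[0,0,0,0,0,0,0,0,0,0,0,0,0,0,0,0,0,0,0,0,0,0,0,0],
  hand=7.2,
)

```text
time_s: 23.5
ee_pos: [594.0, -312.0, 40.7]
ee_rot: [180.0, -0.0, 159.2]
force: [0.2, 0.0, 0.6]
gripper_width: 71.2
gripper_force: 0.0
```

step_arm(
  plan=[0,0,-0.6,0,0,0,0,0,-1.6,0,0,0,0,0,-2.6,0,0,0,0,0,-3.4,0,0,0,0,0,-3.4,0,0,0],
)

```text
time_s: 23.92
ee_pos: [593.5, -311.7, 157.7]
ee_rot: [180.0, -0.1, 159.2]
force: [0.6, -0.1, -0.3]
gripper_width: 72.1
gripper_force: 0.0
```

step_arm(
  plan=[1.0,1.0,-2.5,0,0,0,2.5,2.5,0,0,0,0,3,3,0,0,0,0,3,3,0,0,0,0,2,2,0,0,0,0],
)

```text
time_s: 24.33
ee_pos: [526.0, -162.4, 182.4]
ee_rot: [179.9, -0.0, 159.2]
force: [-0.8, 0.2, 0.0]
gripper_width: 72.2
gripper_force: 0.0
```

step_arm(
  plan=[2,2,0,0,0,0,1,1,0,0,0,0,0,0,0,0,0,0,0,0,0,0,0,0],
)

```text
time_s: 24.67
ee_pos: [511.1, -126.6, 182.4]
ee_rot: [-180.0, 0.1, 159.3]
force: [-0.6, -0.3, -0.4]
gripper_width: 71.6
gripper_force: 0.0
```

```bash
python3 - <<'E'
from h import *
F={n:viewer.grab_frame(n) for n in('scene','top')}
c=[cv2.resize(F[n]['img'][y:y+h,x:x+w],(400,300),interpolation=2) for n,x,y,w,h in(('scene',130,250,120,90),('top',400,150,120,90),('scene',375,170,120,90),('scene',130,150,320,240))]
cv2.imwrite('pics/end.png',np.vstack([np.hstack(c[:2]),np.hstack(c[2:])])[:,:,::-1]); print(sensors.state()['time_s'])
E
```

```text
24.7667
```

View pics/end.png

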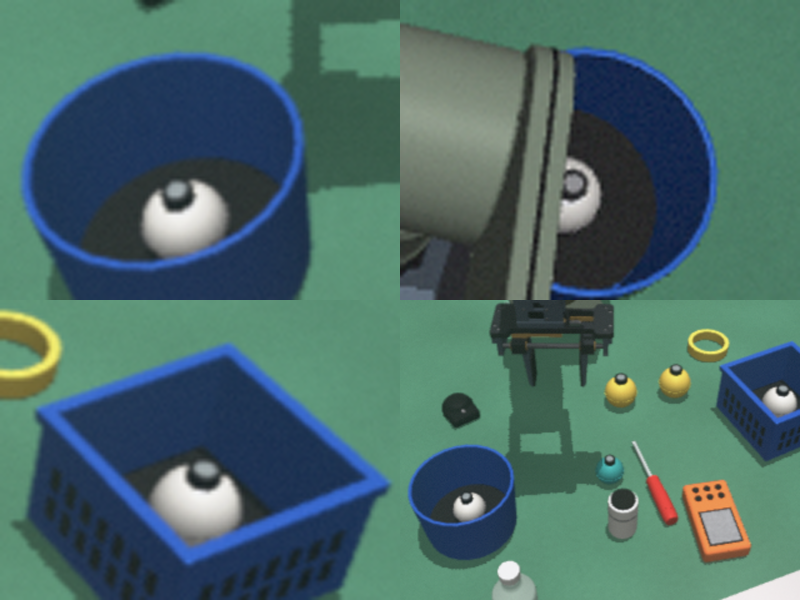

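Both heads stand lens up near the centre of their floors (tub crop (180,215), tote crop (197,500)). The other things are unmoved and the robot is clear.

```bash
python3 -c "
from workcell import env
print(env.job_done())"
```

```text
the job is handed in; nothing more can be done
None
```

The job is handed in: the large head stands in the square tote and the small head in the round tub, both lens up after a gentle set-down, with nothing else on the bench visibly moved in the final pictures.

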